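Show the three working sides of a pump head to the inspection camera

ROBOT

A 7-joint arm with a two-finger parallel gripper is mounted at the origin on the work surface. World frame = base frame: x ahead of the robot, y to its left, z up, the work surface at z = 0. Lengths are in m, angles in rad, forces in N, time in s.
With the tool pointing down it reaches from about 0.4 to 0.9 m from the base axis. Payload 5.5 kg.
Tool frame: the origin (TCP) lies midway between the tips of the shut fingers; the grasp point (between the pads) lies 19 mm behind it; z points along the fingers, y is the direction in which the jaws open and shut (so a half turn about z gives the same grasp; the last joint's range is limited). The gripper opens to 92 mm and grips with 3 to 60 N. Pads are 19 mm wide; open, the fingers measure 130 mm over their backs; the gripper's body (75 mm by 190 mm) begins 47 mm behind the grasp point.
Start: joints at [-0.969, 0.501, -0.427, 1.55, 0.221, 1.138, -0.21], TCP at [0.216, 0.613, 0.227] pointing down, gripper open.
Joint ranges: [-2.88, 2.88], [-0.31, 2.03], [-1.54, 1.56], [0.2, 2.42], [-1.41, 4.55], [0.19, 2.02], [-2.57, 2.57]. Speed limits (rad/s): [2.57, 2.57, 3.14, 3.14, 3.14, 3.14, 3.14].

INTERFACE

Orientations are given as a unit quaternion [w, x, y, z].
In Python, from rig import robot, imaging, models gives the robot as it stands.
- The arm moves only by the tool servo_tool, never from a script. Its argument "motion" is a list of rows, each a list of 3 entries, a list of its own where there are three numbers: the opening, from -1 (shut) to 1 (fully open), then the shift along the tool's x, y, z in cm, then the turn, a rotation vector about the tool's x, y, z in rad. In form: [[grip, [dx, dy, dz], [ax, ay, az]], ...]. A call has 1 to 20 rows; each row is the pose to reach, as a shift and turn from the pose commanded when the call began, along the tool's axes at that moment; what a row does not reach only later rows make up. A row lasts 1/10 s, in which the tool goes at most 50 mm and 8.59 degrees, less where a joint would pass 70% of its speed; a pose out of reach is approached as far as the arm can. A call with a gripper value outside its range is refused whole. The fingers move at their own pace and stop on an object; the grip force is fixed at half the most. Time passes only in rows, so rows that repeat a pose let the fingers close. It gives the time, the measured TCP pose, the force and the opening at its end, in the units of the state.
- robot.get_state(): the state, without advancing time (a new reading comes with each control period).
- imaging.snapshot(name): name is "scene" or "top" or "wrist"; returns a dict with "color" (384x512x3 uint8, red, green, blue), "K" (3x3 intrinsics, pixels), "D" ([k1, k2, p1, p2, k3] as OpenCV has them; the pictures are not rectified), "cam_to_world" (4x4, takes a point from camera to world coordinates); the wrist camera has in their place "T_tool_cam" (4x4, takes a point from camera to tool coordinates, whose origin is the TCP and whose axes are the flange's). Camera axes: x right, y down, z forward; pixel columns grow to the right and rows downward; lengths in m; the calibration is good to about 2 mm. A picture is of the moment at which its call begins: read the wrist's pose just before it. There is no depth.
- robot.finish_job(): hands the job in, once; it reports no verdict.
Trained networks look in a picture, given as the dict that the camera call returned (one of the last four; its "shot" number tells which), for a name from the list of things; names that differ only in an ending like _2 or _b are one class to them, and where a whole thing is asked for, a point or a joint stands for the part that bears it (a point fixed in the world has none). Each returns a list of dicts, best first, with "confidence" (0 to 1); they miss things now and then, are a little off and sometimes report something else, mostly with a low value. They report only what shows in the picture. A call takes as long as a camera call.
- models.trace(picture, target): "mask" (384x512 bool, what is visible of it) and "box" ([left, top, width, height] in pixels, round what is visible of it).
The state is a dict: "time_s": time; "joint_pos": joint angles; "qvel": joint speeds; "tau": joint torques, N m; "ee_pos": TCP position; "tcp_rot": TCP orientation; "force": force on the tool from outside, world axes, zero at the start; "moment": the same for the moment, N m; "width": opening from 0.0 (shut) to 1.0 (fully open).
Only numpy, scipy, OpenCV 4.12 (cv2) and the standard library are available. Lean on these libraries where they do the work, as an engineer would, in place of code of your own. Each camera call takes 0.05 s, during which the arm holds its last target. There are 200 camera calls.

TASK

Inspect the three working sides of the steel pump head, each held level and still for a second with its middle on the camera's lens axis, about 3 cm from the glass, square to the lens and not touched by a finger: first the one-bore end, then, after setting the head back down on the grey mat and taking it the other way, the long side with the slot and last the long side with four bores. Then place it gently, without letting it drop, on the sloping white deck, flat on its underside and wholly on the deck with its long sides along the lip, and let go. Do not bump the camera or shift anything else.

Things in the scene. Friction and masses are not known exactly. Their poses are not given: they have to be found in the camera images.
- head: The pump head: a bare steel block 60 mm long (x), 44 wide (y), 40 high (z), about 0.6 kg, upright on the grey mat. Origin: centre of its underside. Sides: +x end one big round bore, -x end (mounting end, not inspected) two small bores, +y side a dark level slot, -y side four small bores at the corners. Flat marks on top: a round plug near the one-bore end, a thin line along the slot side.
- end_one: Centre of the head's one-bore end (its +x end), 20 mm above the underside; x points straight out of that end.
- side_slot: Centre of the head's long side with the slot (+y side), 20 mm above the underside; x points out of it.
- side_four: Centre of the head's long side with four small bores (-y side), 20 mm above the underside; x points out of it.
- reader: The inspection camera: a fixed white box 110 x 110 mm, 115 mm high, with a round lens barrel (40 mm across, on a 60 mm black collar) sticking out 45 mm from its front. Origin: centre of its underside. It looks level along its own -x, so a side faces the lens when its outward direction is the reader's +x.
- lens (a point): Centre of the lens's front glass, 100 mm in front (-x) of the reader's origin and 80 mm above the bench.
- focus (a point): The camera's sharp point, on the lens axis, 30 mm in front of the glass, 80 mm above the bench. The middle of the side being shown belongs here. Axes as the reader's.
- mat: Fixed flat grey mat, 160 x 160 mm, 3 mm thick, on which the head stands at the start. Origin: centre of its underside, on the bench.
- deck: The sloping white deck of the fixed rest stand: 100 mm up the slope (x) by 120 mm level (y), leaning 0.35 rad down towards the robot. Origin: centre of its upper face, 60 mm above the bench; z points squarely out of the face. Along its low edge (x = -50 mm) runs a lip 5 mm thick, 8 mm proud of the face.
- bottle: Bystander: round glass bottle with a blue cap, 68 mm across, 160 mm tall. Origin: centre of its underside.
- jar: Bystander: brown glass jar with a black cap, 52 mm across, 75 mm tall. Origin: centre of its underside.
- beaker: Bystander: open glass beaker, 64 mm across, 85 mm tall. Origin: centre of its underside.
- wrench: Bystander: steel open wrench lying flat, 150 mm long along its x. Origin: its middle, on the bench.
- cartridge: Bystander: upright plain steel cylinder, 24 mm across, 32 mm tall. Origin: centre of its underside.
- vialbox: Bystander: cardboard box, 110 x 80 x 50 mm (x, y, z). Origin: centre of its underside.
- column: Bystander: thin steel column lying flat, 132 mm long along its x, 18 mm wide and high. Origin: centre of its underside.

How it is judged:
On the way, in this order (a step that is already met when the one before it is completed fails the run):
1. the one-bore end is shown to the lens (distance between end_one and focus below 0.018 m and angle between the x axis of head and the x axis of reader, either way round below 0.2 rad and angle between head's own z axis and vertical below 0.2 rad and x of head in the frame of reader below -0.13 m and contact force between end_one and the fingers below 0.2 N and linear speed of head below 0.03 m/s and angular speed of head below 0.3 rad/s), for 0.5 s.
2. the head stands on the mat again, released (x of head in the frame of mat between -0.065 and 0.065 m and y of head in the frame of mat between -0.065 and 0.065 m and z of head in the frame of mat below 0.008 m and angle between head's own z axis and vertical below 0.08 rad and linear speed of head below 0.02 m/s and angular speed of head below 0.2 rad/s and contact force between head and the fingers below 0.2 N), for 0.2 s.
3. the long side with the slot is shown to the lens (distance between side_slot and focus below 0.018 m and angle between the y axis of head and the x axis of reader, either way round below 0.2 rad and angle between head's own z axis and vertical below 0.2 rad and x of head in the frame of reader below -0.13 m and contact force between side_slot and the fingers below 0.2 N and linear speed of head below 0.03 m/s and angular speed of head below 0.3 rad/s), for 0.5 s.
4. the long side with four bores is shown to the lens (distance between side_four and focus below 0.018 m and angle between the y axis of head and the x axis of reader, either way round below 0.2 rad and angle between head's own z axis and vertical below 0.2 rad and x of head in the frame of reader below -0.13 m and contact force between side_four and the fingers below 0.2 N and linear speed of head below 0.03 m/s and angular speed of head below 0.3 rad/s), for 0.5 s.
At the end, for the whole second after the job is handed in: The head stands on its underside on the sloping deck, released and at rest: flat on it (within 0.1 rad and 6 mm), its middle within 34 mm up or down the slope and 36 mm along it of the deck's middle, its long sides within 0.2 rad of the lip's direction, either long side towards the lip (x of head in the frame of deck between -0.034 and 0.034 m and y of head in the frame of deck between -0.036 and 0.036 m and z of head in the frame of deck between -0.005 and 0.006 m and angle between the z axis of head and the z axis of deck, either way round below 0.1 rad and angle between the y axis of head and the x axis of deck, either way round below 0.2 rad and linear speed of head below 0.02 m/s and angular speed of head below 0.2 rad/s and contact force between head and the fingers below 0.2 N); the robot touches nothing.
It fails at once if the camera is bumped (over 4 N by the head, 10 N by the arm) (contact force between head and reader above 4 N or contact force between any of the arm, the fingers and reader above 10 N).
It fails at once if the head is dropped or knocked (faster than 0.35 m/s with no finger on it) (linear speed of head above 0.35 m/s and contact force between head and the fingers below 0.2 N).
It fails at once if a bystander is shifted by more than 20 mm (distance of any of bottle, jar, beaker, wrench, cartridge, vialbox, column from where it was at the start of the episode above 0.02 m).
It also fails if it takes over 72 s, if anything falls off the work surface, if the arm or the gripper's body presses on something with over 40 N, if the wrist force passes 120 N, or if a joint passes its speed limit or range.

## Working session

There is one attempt and no reset: what is moved stays moved. The work goes in short steps, Python scripts to look and compute and a tool call to move; the robot and the scene stay as the last step left them, time stands still between calls to the robot, and variables do not carry over. Pictures are saved under pics/ and viewed, on a budget of 10 in all, crops included, one or two more only if the job needs it, and the job is handed in when it is done.

Besides the shell and the picture viewer there is one more tool, called after ">>>" as name(argument=value, ...), one argument or row to a line, values as JSON. servo_tool: Moves the arm, as the interface text tells. Its arguments: {"type":"object","properties":{"motion":{"type":"array"}},"required":["motion"]}

```bash
mkdir -p pics; ls
python3 - <<'E'
from rig import robot, imaging, models
import cv2, numpy as np
s=robot.get_state(); print({k:np.round(v,3).tolist() if not isinstance(v,float) else v for k,v in s.items()})
for n in ["scene","top"]:
    p=imaging.snapshot(n); cv2.imwrite(f"pics/{n}0.png",cv2.cvtColor(p["color"],cv2.COLOR_RGB2BGR))
    np.savez(f"{n}0.npz",**{k:v for k,v in p.items() if k in("color","K","D","cam_to_world")})
    print(n,np.round(p["K"],1).tolist(),np.round(p["D"],3),np.round(p["cam_to_world"],3).tolist())
    for t in ["head","reader","mat","deck","bottle","jar","beaker","wrench","cartridge","vialbox","column"]:
        r=models.trace(p,t)
        print(t,[(round(x["confidence"],2),list(map(int,x["box"]))) for x in r[:2]])
        if r: np.save(f"{n}_{t}.npy",r[0]["mask"])
E
```

```text
pics
{'time_s': 0.0, 'joint_pos': [-0.969, 0.502, -0.427, 1.551, 0.221, 1.138, -0.21], 'qvel': [-0.0, 0.001, -0.0, 0.0, -0.001, -0.001, -0.0], 'tau': [-0.001, -56.658, -5.817, -27.912, -0.069, 0.031, 0.0], 'ee_pos': [0.216, 0.612, 0.226], 'tcp_rot': [-0.0, 0.169, 0.986, -0.001], 'force': [0.275, -0.449, -0.148], 'moment': [0.013, 0.024, -0.012], 'width': 0.9989487783165917}
scene [[399.7, 0.0, 261.7], [0.0, 399.7, 188.7], [0.0, 0.0, 1.0]] [-0.081  0.     0.     0.     0.   ] [[-0.11, 0.577, -0.809, 1.333], [0.994, 0.049, -0.101, 0.123], [-0.019, -0.815, -0.579, 0.636], [0.0, 0.0, 0.0, 1.0]]
head [(0.64, [157, 236, 12, 12]), (0.62, [213, 171, 28, 26])]
reader [(0.61, [355, 149, 67, 65])]
mat [(0.79, [202, 178, 63, 37])]
deck [(0.85, [106, 172, 54, 22]), (0.36, [353, 150, 73, 61])]
bottle [(0.77, [197, 218, 36, 74])]
jar [(0.73, [286, 233, 30, 38]), (0.37, [341, 210, 30, 45])]
beaker [(0.97, [344, 211, 28, 42])]
wrench [(0.56, [192, 150, 8, 27])]
cartridge [(0.67, [159, 237, 11, 13])]
vialbox [(0.77, [73, 227, 65, 46]), (0.21, [223, 177, 13, 21])]
column [(0.75, [401, 235, 21, 50]), (0.26, [356, 147, 66, 64])]
top [[359.1, 0.0, 261.4], [0.0, 359.1, 183.4], [0.0, 0.0, 1.0]] [0.009 0.    0.    0.    0.   ] [[-0.007, -0.996, 0.094, 0.475], [-1.0, 0.007, 0.002, 0.022], [-0.003, -0.094, -0.996, 0.976], [0.0, 0.0, 0.0, 1.0]]
head [(0.82, [290, 207, 24, 26])]
reader [(0.9, [100, 196, 70, 55]), (0.73, [289, 206, 23, 25])]
mat [(0.59, [256, 179, 68, 65])]
deck [(0.71, [363, 169, 53, 53])]
bottle [(0.59, [274, 81, 24, 38])]
jar []
beaker [(0.6, [161, 135, 34, 25]), (0.59, [330, 239, 26, 59])]
wrench [(0.25, [365, 174, 49, 46])]
cartridge [(0.55, [332, 130, 13, 9])]
vialbox [(0.72, [356, 98, 48, 41])]
column [(0.81, [130, 114, 11, 47]), (0.5, [212, 113, 19, 20])]
```

Run:
```python
import cv2
a=cv2.imread("pics/top0.png")[60:310,90:430]
cv2.imwrite("pics/top0c.png",cv2.resize(a,None,fx=2.3,fy=2.3,interpolation=cv2.INTER_CUBIC))
b=cv2.imread("pics/scene0.png")[130:310,60:440]
cv2.imwrite("pics/scene0c.png",cv2.resize(b,None,fx=2.1,fy=2.1,interpolation=cv2.INTER_CUBIC))
```

```text
(no output)
```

View pics/top0c.png

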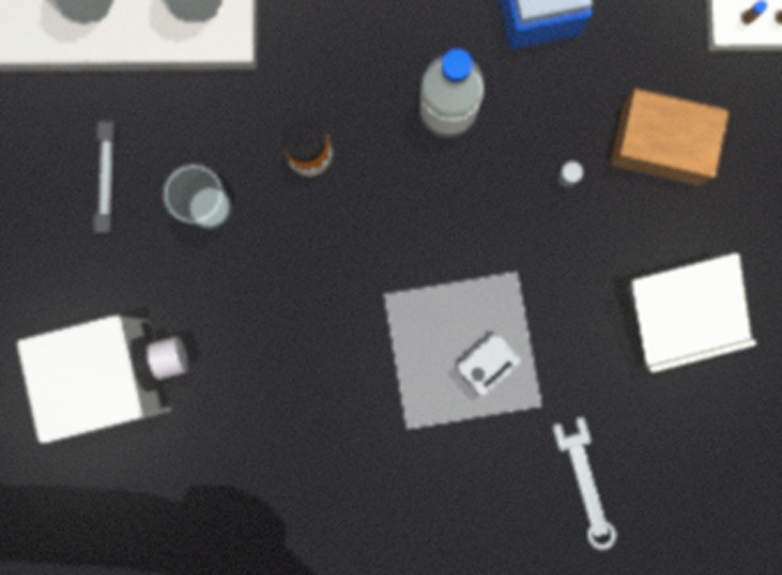

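View pics/scene0c.png

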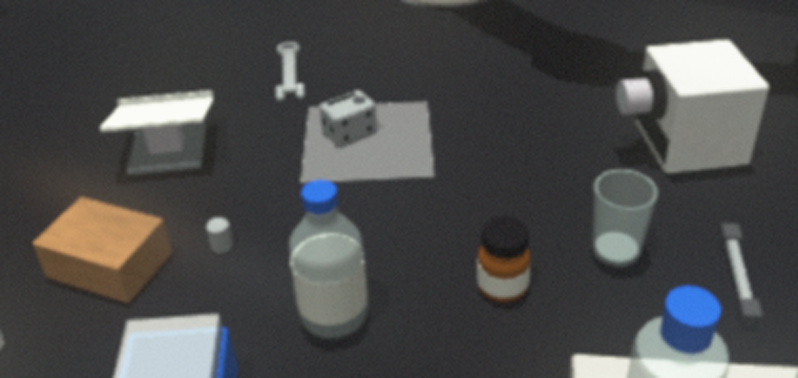

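Top view (crop, ×2.3): the head's plug is at (478,374) and its line at (498,376), so the +x end points left-down and the slot side right-down. The reader is at the left with its lens pointing right, and the deck is at the right with its lip facing the robot. In the scene view the four-bore side faces the camera. Next I'll turn the pixels into positions.

```bash
cat > h.py <<'E'
import numpy as np, cv2
from scipy.spatial.transform import Rotation as R
def ray(px,K,D,T):
    u=cv2.undistortPoints(np.float64(px).reshape(-1,1,2),K,D).reshape(-1,2)
    d=np.c_[u,np.ones(len(u))]@T[:3,:3].T
    return T[:3,3],d
def atz(px,K,D,T,z):
    o,d=ray(px,K,D,T); return o+d*((z-o[2])/d[:,2])[:,None]
def proj(P,K,D,T):
    Ti=np.linalg.inv(T)
    return cv2.projectPoints(np.float64(P).reshape(-1,1,3),cv2.Rodrigues(Ti[:3,:3])[0],Ti[:3,3],K,D)[0].reshape(-1,2)
def toolT(s):
    T=np.eye(4);w,x,y,z=s["tcp_rot"];T[:3,:3]=R.from_quat([x,y,z,w]).as_matrix();T[:3,3]=s["ee_pos"];return T
E
python3 - <<'E'
from h import *
t=np.load("top0.npz");a=(t["K"],t["D"],t["cam_to_world"])
f=lambda c:np.array(c)/2.3+[90,60]
for n,c,z in [("reader",[(18,342),(120,316),(142,416),(40,442)],.115),("lensend top edge",[(185,357)],.08),
 ("mat",[(384,294),(518,272),(541,406),(407,429)],.003),("head",[(457,364),(492,332),(520,357),(484,394)],.043),
 ("plug/line",[(478,374),(486,388),(511,363)],.043),
 ("deckhi",[(632,282),(739,254)],.06+.05*np.sin(.35)),("decklo",[(650,362),(753,340)],.06-.05*np.sin(.35)+.008),
 ("bottle",[(450,118)],.02),("jar",[(309,150)],.04),("beaker",[(208,208)],0),("cart",[(572,172)],.032),("wrench",[(572,430),(601,535)],0.),("box",[(635,90),(728,108),(712,165)],.05)]:
    P=atz(f(c),*a,z); print(n,np.round(P,3).tolist(),"mean",np.round(P.mean(0),3))
# fit
import scipy.optimize as so
E
```

```text
reader [[0.498, 0.416, 0.115], [0.525, 0.31, 0.115], [0.421, 0.285, 0.115], [0.396, 0.389, 0.115]] mean [0.46  0.35  0.115]
lensend top edge [[0.482, 0.251, 0.08]] mean [0.482 0.251 0.08 ]
mat [[0.555, 0.036, 0.003], [0.58, -0.123, 0.003], [0.422, -0.146, 0.003], [0.397, 0.01, 0.003]] mean [ 0.489 -0.055  0.003]
head [[0.472, -0.046, 0.043], [0.508, -0.086, 0.043], [0.479, -0.117, 0.043], [0.438, -0.076, 0.043]] mean [ 0.474 -0.081  0.043]
plug/line [[0.461, -0.069, 0.043], [0.445, -0.078, 0.043], [0.473, -0.107, 0.043]] mean [ 0.459 -0.085  0.043]
deckhi [[0.56, -0.236, 0.077], [0.59, -0.354, 0.077]] mean [ 0.575 -0.295  0.077]
decklo [[0.473, -0.26, 0.051], [0.496, -0.376, 0.051]] mean [ 0.485 -0.318  0.051]
bottle [[0.762, -0.043, 0.02]] mean [ 0.762 -0.043  0.02 ]
jar [[0.72, 0.121, 0.04]] mean [0.72  0.121 0.04 ]
beaker [[0.66, 0.247, 0.0]] mean [0.66  0.247 0.   ]
cart [[0.693, -0.183, 0.032]] mean [ 0.693 -0.183  0.032]
wrench [[0.394, -0.182, 0.0], [0.275, -0.212, 0.0]] mean [ 0.335 -0.197  0.   ]
box [[0.784, -0.254, 0.05], [0.762, -0.36, 0.05], [0.696, -0.339, 0.05]] mean [ 0.747 -0.318  0.05 ]
```

```bash
cat >> h.py <<'E'
def downR(deg,tilt=0,tdeg=0):
    t=np.radians(deg);y=np.array([np.cos(t),np.sin(t),0]);z=np.array([0,0,-1.])
    M=np.c_[np.cross(y,z),y,z]
    a=np.radians(tdeg)  # tilt: lean surface normal down toward heading tdeg+180 by 'tilt'
    ax=np.array([np.sin(a),-np.cos(a),0])*tilt
    return R.from_rotvec(ax).as_matrix()@M
def go(s,pos,M):
    T=toolT(s);d=T[:3,:3].T@(np.array(pos)-T[:3,3])*100
    r=R.from_matrix(T[:3,:3].T@M).as_rotvec()
    print("shift cm",np.round(d,2),"turn",np.round(r,3),"rows>=",np.linalg.norm(d)/5,np.degrees(np.linalg.norm(r))/8.59)
E
python3 - <<'E'
from h import *
from rig import robot
go(robot.get_state(),[.474,-.081,.20],downR(44))
E
```

```text
shift cm [-47.4  -56.89   2.67] turn [-0.    -0.     0.464] rows>= 14.81866067684285 3.095106288534738
```

>>> servo_tool(
  motion=[
    [1,[-3,-3.6,0],[0,0,0.03]],
    [1,[-6,-7.2,0],[0,0,0.06]],
    [1,[-9.2,-11,0],[0,0,0.1]],
    [1,[-12.5,-15,0],[0,0,0.15]],
    [1,[-15.7,-18.8,0],[0,0,0.2]],
    [1,[-19,-22.6,0.5],[0,0,0.25]],
    [1,[-22,-26.4,0.5],[0,0,0.3]],
    [1,[-25.2,-30.2,1],[0,0,0.35]],
    [1,[-28.3,-34,1],[0,0,0.4]],
    [1,[-31.5,-37.8,1.5],[0,0,0.46]],
    [1,[-34.7,-41.6,2],[0,0,0.46]],
    [1,[-37.8,-45.4,2.2],[0,0,0.46]],
    [1,[-41,-49.2,2.5],[0,0,0.46]],
    [1,[-44.2,-53,2.7],[0,0,0.46]],
    [1,[-46.5,-55.8,2.7],[0,0,0.46]],
    [1,[-47.4,-56.9,2.7],[0,0,0.46]],
    [1,[-47.4,-56.9,2.7],[0,0,0.46]],
    [1,[-47.4,-56.9,2.7],[0,0,0.46]],
  ],
)

```text
time_s: 3.0
ee_pos: [0.4737, -0.0803, 0.1996]
tcp_rot: [-0.0, 0.389, 0.921, 0.0]
force: [-0.4, 0.4, 0.4]
width: 0.999
```

```bash
cat > look.py <<'E'
import sys
from h import *
from rig import robot, imaging, models
s=robot.get_state(); p=imaging.snapshot("wrist")
n=sys.argv[1]; np.savez(n+".npz",color=p["color"],K=p["K"],D=p["D"],cam_to_world=toolT(s)@p["T_tool_cam"])
cv2.imwrite(f"pics/{n}.png",cv2.cvtColor(p["color"],cv2.COLOR_RGB2BGR))
print("t",s["time_s"],"ee",np.round(s["ee_pos"],4),"q",np.round(s["tcp_rot"],3),"w",s["width"],"J",np.round(s["joint_pos"],2),"F",np.round(s["force"],1))
if len(sys.argv)>2:
    r=models.trace(p,sys.argv[2])
    for x in r[:2]: print(sys.argv[2],x["confidence"],x["box"])
    if r: np.save(n+"_mask.npy",r[0]["mask"])
E
python3 look.py w1 head; python3 -c "
from rig import imaging;import numpy as np;print(np.round(imaging.snapshot('wrist')['T_tool_cam'],3))"
```

```text
t 3.0 ee [ 0.4737 -0.0803  0.1996] q [-0.     0.389  0.921  0.   ] w 0.9992772523254507 J [ 0.02  0.2   0.1   2.01 -0.03  0.94  0.91] F [-0.4  0.4  0.4]
head 0.62 [228.9, 144.1, 38.6, 56.4]
[[ 0.001 -0.955 -0.296  0.081]
 [ 1.     0.001 -0.     0.001]
 [ 0.001 -0.296  0.955 -0.158]
 [ 0.     0.     0.     1.   ]]
```

View pics/w1.png

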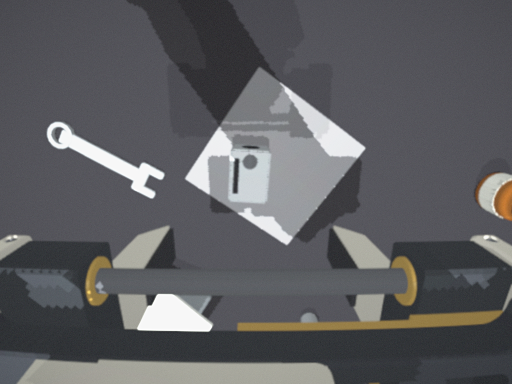

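```bash
python3 - <<'E'
from h import *
t=np.load("w1.npz");a=(t["K"],t["D"],t["cam_to_world"])
m=np.load("w1_mask.npy")
g=cv2.cvtColor(t["color"],cv2.COLOR_RGB2GRAY)
P=atz([(231,150),(270,150),(269,203),(229,202)],*a,.043)
print(np.round(P,4),P.mean(0)); e=P[[0,1]].mean(0)-P[[2,3]].mean(0);print(np.degrees(np.arctan2(e[1],e[0])),np.linalg.norm(e),np.linalg.norm(P[0]-P[1]))
ys,xs=np.nonzero(m); c=np.c_[xs,ys]; W=atz(c,*a,.043)
r=cv2.minAreaRect(np.float32(W[:,:2]*1000));print(r)
q=atz([(250,161)],*a,.043);print("plug",q)
M=atz([(262,68),(365,149),(288,244),(186,178)],*a,.003);print("mat",np.round(M,3).tolist(),M.mean(0))
E
python3 - <<'E'
import cv2
i=cv2.imread("pics/w1.png")[130:215,210:290];cv2.imwrite("pics/w1c.png",cv2.resize(i,None,fx=7,fy=7,interpolation=cv2.INTER_CUBIC))
E
```

```text
[[ 0.4371 -0.0723  0.043 ]
 [ 0.4671 -0.0431  0.043 ]
 [ 0.5091 -0.0862  0.043 ]
 [ 0.4759 -0.1169  0.043 ]] [ 0.47227834 -0.0796216   0.043     ]
132.65078948843652 0.05961417401871237 0.04184894856808031
((469.2060241699219, -78.36781311035156), (43.84489822387695, 65.01728820800781), 40.509483337402344)
plug [[ 0.46006775 -0.0666638   0.043     ]]
mat [[0.401, 0.014, 0.003], [0.555, 0.037, 0.003], [0.58, -0.117, 0.003], [0.423, -0.143, 0.003]] [ 0.48986196 -0.0526834   0.003     ]
```

View pics/w1c.png

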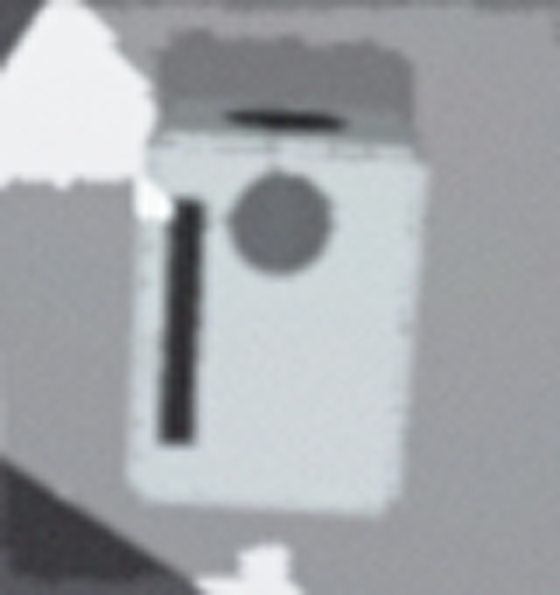

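The crop shows the plug at the top and the slot line at the left. The top-face corners are at (152,148), (427,163), (395,515) and (128,495), so the head is turned about 4° from the tool.

Run:
```python
from h import *
from rig import robot
t=np.load("w1.npz");a=(t["K"],t["D"],t["cam_to_world"])
P=atz(np.array([(152,148),(427,163),(395,515),(128,495)])/7+[210,130],*a,.043)
c=P.mean(0);e=P[[0,1]].mean(0)-P[[2,3]].mean(0);f=P[[0,3]].mean(0)-P[[1,2]].mean(0)
print(c,np.degrees(np.arctan2(e[1],e[0])),np.degrees(np.arctan2(f[1],f[0])),np.linalg.norm(e),np.linalg.norm(f))
go(robot.get_state(),[c[0],c[1],.013],downR(42))
```

```text
[ 0.47264542 -0.08063821  0.043     ] 129.77244228114645 -139.54743136956458 0.0569479569146486 0.04278392805797711
shift cm [-0.03 -0.16 18.67] turn [ 0.    -0.001  0.042] rows>= 3.734176441545306 0.27759146916184657
```

>>> servo_tool(
  motion=[
    [1,[0,-0.1,3],[0,0,0.075]],
    [1,[0,-0.1,7],[0,0,0.075]],
    [1,[0,-0.1,11],[0,0,0.075]],
    [1,[0,-0.1,15],[0,0,0.075]],
    [1,[0,-0.1,17.5],[0,0,0.075]],
    [1,[0,-0.1,18.6],[0,0,0.075]],
    [1,[0,-0.1,18.6],[0,0,0.075]],
    [-1,[0,-0.1,18.6],[0,0,0.075]],
    [-1,[0,-0.1,18.6],[0,0,0.075]],
    [-1,[0,-0.1,18.6],[0,0,0.075]],
    [-1,[0,-0.1,18.6],[0,0,0.075]],
    [-1,[0,-0.1,18.6],[0,0,0.075]],
    [-1,[0,-0.1,18.6],[0,0,0.075]],
  ],
)

```text
time_s: 4.45
ee_pos: [0.4734, -0.0819, 0.014]
tcp_rot: [0.0, 0.423, 0.906, 0.0]
force: [0.1, 0.1, -0.4]
width: 0.528
```

Run:
```python
from h import *
from rig import robot
s=robot.get_state();print(s["width"]*.092,s["ee_pos"],s["force"])
M=downR(13.8)
for off in (.02,0): # lateral; head origin = focus-.03*u
    u=np.array([np.cos(np.radians(103.8)),np.sin(np.radians(103.8))])
    o=np.array([.491,.224])-(.03+off)*u; print(off,o); go(s,[*o,.070 if not off else .12],M)
```

```text
0.0486053691989944 [ 0.47343306 -0.08187849  0.01399472] [ 0.12403368  0.07129688 -0.42608685]
0.02 [0.50292667 0.17544329]
shift cm [ 17.83  18.78 -10.6 ] turn [0.    0.    0.456] rows>= 5.597195438561741 3.0422617350055945
0 [0.498156   0.19486597]
shift cm [19.63 19.66 -5.6 ] turn [0.    0.    0.456] rows>= 5.668697032968971 3.0422617350055945
```

>>> servo_tool(
  motion=[
    [-1,[0,0,0],[0,0,0]],
    [-1,[0,0,0],[0,0,0]],
    [-1,[0,0,0],[0,0,0]],
    [-1,[0,0,-1],[0,0,0]],
    [-1,[0,0,-3],[0,0,0]],
    [-1,[0,0,-6],[0,0,0]],
    [-1,[0.5,0.5,-9],[0,0,0.03]],
    [-1,[3,3,-10],[0,0,0.1]],
    [-1,[6,6,-10],[0,0,0.2]],
    [-1,[9,9.3,-10],[0,0,0.3]],
    [-1,[12,12.5,-10],[0,0,0.4]],
    [-1,[15,15.7,-10],[0,0,0.456]],
    [-1,[17,17.9,-9.5],[0,0,0.456]],
    [-1,[17.8,18.7,-8.5],[0,0,0.456]],
    [-1,[18.2,18.9,-7],[0,0,0.456]],
    [-1,[18.7,19.2,-6],[0,0,0.456]],
    [-1,[19.2,19.4,-5.7],[0,0,0.456]],
    [-1,[19.6,19.7,-5.7],[0,0,0.456]],
    [-1,[19.6,19.7,-5.7],[0,0,0.456]],
    [-1,[19.6,19.7,-5.7],[0,0,0.456]],
  ],
)

```text
time_s: 6.45
ee_pos: [0.4991, 0.1948, 0.0714]
tcp_rot: [0.0, 0.617, 0.787, 0.0]
force: [-0.1, -0.4, -5.4]
width: 0.478
```

```bash
python3 look.py w2
python3 - <<'E'
from rig import imaging; import cv2,numpy as np
for n in("scene","top"):
    p=imaging.snapshot(n); np.savez(n+"2.npz",**{k:p[k] for k in("color","K","D","cam_to_world")}); cv2.imwrite(f"pics/{n}2.png",cv2.cvtColor(p["color"],cv2.COLOR_RGB2BGR))
b=cv2.imread("pics/w2.png"); a=cv2.resize(cv2.imread("pics/scene2.png")[120:230,260:440],None,fx=4.4,fy=4.4)[:480]
cv2.imwrite("pics/c2.png",np.vstack([cv2.resize(a,(512,312)),b[100:384]]))
E
```

```text
t 6.45 ee [0.4991 0.1948 0.0714] q [0.    0.617 0.787 0.   ] w 0.47751941292435507 J [-0.51  0.48  0.1   1.97 -0.07  0.7  -0.12] F [-0.1 -0.4 -5.4]
```

View pics/c2.png

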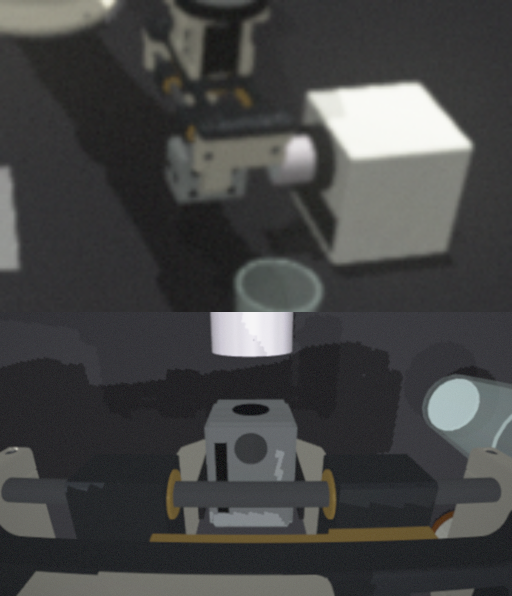

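Run:
```python
from h import *
t=np.load("w2.npz");a=(t["K"],t["D"],t["cam_to_world"])
print("lens rim top",atz([(252,143)],*a,.1), "lens exp",[.484,.253])
P=atz(np.array([(218,402),(287,402),(296,433),(207,433)])+[0,-212],*a,.0995)
print("head pts (end lower?, top edge)",np.round(P,4))
u=np.array([np.cos(np.radians(103.8)),np.sin(np.radians(103.8))]);s=np.array([-u[1],u[0]])
for q in (P[2:].mean(0),atz([(252,143)],*a,.1)[0],np.array([.484,.253,0])): print(q[:2]@u,q[:2]@s)
```

```text
lens rim top [[0.48455388 0.25707893 0.1       ]] lens exp [0.484, 0.253]
head pts (end lower?, top edge) [[0.4746 0.2323 0.0995]
 [0.5054 0.2399 0.0995]
 [0.5139 0.2261 0.0995]
 [0.4726 0.216  0.0995]]
0.09699509298714859 -0.5317289100885318
0.13407584977720233 -0.5318888130375101
0.13024677934910486 -0.5303779562436448
```

The end's top edge is about 35 mm from the glass, laterally centred within 1 mm and square. I'll nudge it 4 mm closer and hold.

>>> servo_tool(
  motion=[
    [-1,[0.2,0,0],[0,0,0]],
    [-1,[0.4,0,0],[0,0,0]],
    [-1,[0.4,0,0],[0,0,0]],
    [-1,[0.4,0,0],[0,0,0]],
    [-1,[0.4,0,0],[0,0,0]],
    [-1,[0.4,0,0],[0,0,0]],
    [-1,[0.4,0,0],[0,0,0]],
    [-1,[0.4,0,0],[0,0,0]],
    [-1,[0.4,0,0],[0,0,0]],
    [-1,[0.4,0,0],[0,0,0]],
    [-1,[0.4,0,0],[0,0,0]],
    [-1,[0.4,0,0],[0,0,0]],
    [-1,[0.4,0,0],[0,0,0]],
    [-1,[0.4,0,0],[0,0,0]],
  ],
)

```text
time_s: 8.0
ee_pos: [0.4975, 0.1988, 0.0707]
tcp_rot: [-0.0, 0.617, 0.787, 0.0]
force: [0.6, -0.1, -4.6]
width: 0.473
```

>>> servo_tool(
  motion=[
    [-1,[-1.5,0,0],[0,0,0]],
    [-1,[-4,-0.5,0],[0,0,0.05]],
    [-1,[-7,-1.6,0],[0,0,0.17]],
    [-1,[-10.5,-2.7,0],[0,0,0.3]],
    [-1,[-14,-3.8,0],[0,0,0.44]],
    [-1,[-17.5,-4.9,0],[0,0,0.58]],
    [-1,[-20.5,-5.8,0.5],[0,0,0.72]],
    [-1,[-23,-6.6,1],[0,0,0.85]],
    [-1,[-24.4,-6.8,2],[0,0,0.94]],
    [-1,[-24.4,-6.8,3],[0,0,0.94]],
    [-1,[-24.4,-6.8,4],[0,0,0.94]],
    [-1,[-24.4,-6.8,4.8],[0,0,0.94]],
    [-1,[-24.4,-6.8,5.3],[0,0,0.94]],
    [-1,[-24.4,-6.8,5.5],[0,0,0.94]],
    [-1,[-24.4,-6.8,5.6],[0,0,0.94]],
    [-1,[-24.4,-6.8,5.7],[0,0,0.94]],
    [-1,[-24.4,-6.8,5.75],[0,0,0.94]],
    [-1,[-24.4,-6.8,5.75],[0,0,0.94]],
  ],
)

```text
time_s: 9.8
ee_pos: [0.4901, -0.0541, 0.0138]
tcp_rot: [-0.0, 0.906, 0.422, 0.0]
force: [-1.2, 1.4, 3.2]
width: 0.476
```

>>> servo_tool(
  motion=[
    [-0.3,[0,0,0],[0,0,0]],
    [1,[0,0,0],[0,0,0]],
    [1,[0,0,0],[0,0,0]],
    [1,[0,0,0],[0,0,0]],
    [1,[0,0,0],[0,0,0]],
    [1,[0,0,-1],[0,0,0]],
    [1,[0,0,-4],[0,0,0]],
    [1,[0,0,-8],[0,0,-0.1]],
    [1,[0,0,-11],[0,0,-0.24]],
    [1,[0,0,-12],[0,0,-0.38]],
    [1,[0,0,-12],[0,0,-0.52]],
    [1,[0,0,-12],[0,0,-0.66]],
    [1,[0,0,-12],[0,0,-0.8]],
    [1,[0,0,-12],[0,0,-0.94]],
    [1,[0,0,-12],[0,0,-1.08]],
    [1,[0,0,-12],[0,0,-1.22]],
    [1,[0,0,-12],[0,0,-1.36]],
    [1,[0,0,-12],[0,0,-1.5]],
    [1,[0,0,-12],[0,0,-1.57]],
    [1,[0,0,-12],[0,0,-1.57]],
  ],
)

```text
time_s: 11.8
ee_pos: [0.4898, -0.0547, 0.1338]
tcp_rot: [0.0, 0.343, 0.939, -0.0]
force: [-0.5, -0.1, -0.1]
width: 0.997
```

```bash
python3 look.py w3; python3 -c "
import cv2
i=cv2.imread('pics/w3.png')[90:290,150:370];cv2.imwrite('pics/w3c.png',cv2.resize(i,None,fx=3,fy=3,interpolation=cv2.INTER_CUBIC))"
```

```text
t 11.8 ee [ 0.4898 -0.0547  0.1338] q [ 0.     0.343  0.939 -0.   ] w 0.996959623749059 J [-0.02  0.31  0.09  2.04 -0.04  0.79  0.96] F [-0.5 -0.1 -0.1]
```

View pics/w3c.png

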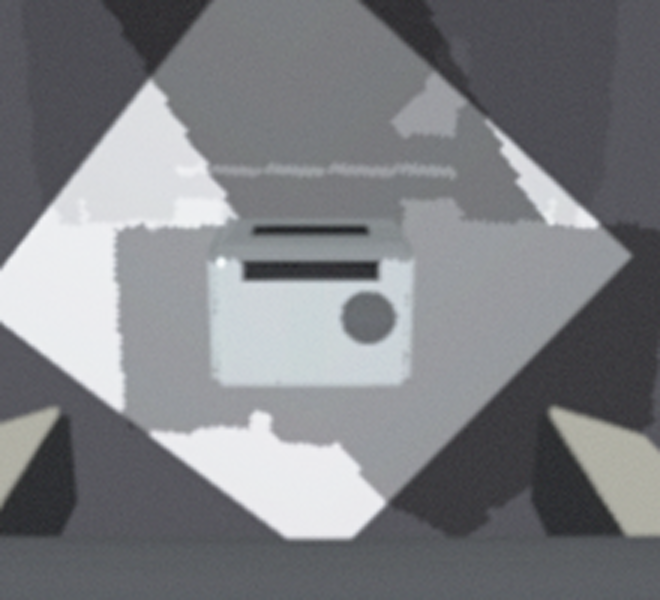

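The head is upright and square to the tool, with the slot side towards tool +x and the plug towards tool +y. The top-face corners in the crop are (208,260), (414,260), (410,384) and (216,384).

Run:
```python
from h import *
from rig import robot
t=np.load("w3.npz");a=(t["K"],t["D"],t["cam_to_world"])
P=atz(np.array([(208,260),(414,260),(410,384),(216,384)])/3+[150,90],*a,.043)
c=P.mean(0);e=P[[1,2]].mean(0)-P[[0,3]].mean(0)
print(c,np.degrees(np.arctan2(e[1],e[0])),np.linalg.norm(e),np.linalg.norm(P[0]-P[3]))
s=robot.get_state();go(s,[c[0],c[1],.014],downR(50))
# show: from grasp pose
u=np.array([np.cos(np.radians(103.8)),np.sin(np.radians(103.8))])
T=dict(s);T["ee_pos"]=np.array([c[0],c[1],.014])
o=np.array([.4855,.2545])-(.03+.030+.022)*u+0;print(o)
o=np.array([.484,.2545])-(.03+.022)*u;print("show",o);go(T,[*o,.071],downR(13.8))
```

```text
[ 0.49299836 -0.05271075  0.043     ] 49.95520464257784 0.05936100748254348 0.03878280614684282
shift cm [-0.12  0.36 11.97] turn [ 0.     0.    -0.004] rows>= 2.3953969526173946 0.025671566596255163
[0.50505974 0.17486699]
show [0.49640374 0.20400102]
shift cm [16.31 19.82 -5.7 ] turn [0.    0.    0.628] rows>= 5.259715977396713 4.18874572827669
```

>>> servo_tool(
  motion=[
    [1,[0,0.3,3],[0,0,0]],
    [1,[0,0.3,7],[0,0,0]],
    [1,[0,0.3,10],[0,0,0]],
    [1,[0,0.3,11.5],[0,0,0]],
    [1,[0,0.3,11.95],[0,0,0]],
    [1,[0,0.3,11.95],[0,0,0]],
    [-1,[0,0.3,11.95],[0,0,0]],
    [-1,[0,0.3,11.95],[0,0,0]],
    [-1,[0,0.3,11.95],[0,0,0]],
    [-1,[0,0.3,11.95],[0,0,0]],
    [-1,[0,0.3,11.95],[0,0,0]],
    [-1,[0,0.3,11.95],[0,0,0]],
    [-1,[0,0.3,11.95],[0,0,0]],
  ],
)

```text
time_s: 13.15
ee_pos: [0.4917, -0.0524, 0.0142]
tcp_rot: [0.0, 0.343, 0.939, -0.0]
force: [-2.1, -1.2, 6.2]
width: 0.648
```

>>> servo_tool(
  motion=[
    [-1,[0,0,-1],[0,0,0]],
    [-1,[0,0,-3],[0,0,0]],
    [-1,[0,0,-6],[0,0,0]],
    [-1,[0.5,0.6,-9],[0,0,0.05]],
    [-1,[2.5,3,-10],[0,0,0.15]],
    [-1,[5,6,-10],[0,0,0.27]],
    [-1,[7.5,9.2,-10],[0,0,0.4]],
    [-1,[10,12.4,-10],[0,0,0.52]],
    [-1,[12,15.5,-10],[0,0,0.628]],
    [-1,[13.6,18,-9.5],[0,0,0.628]],
    [-1,[14.3,18.7,-8.5],[0,0,0.628]],
    [-1,[14.7,18.9,-7],[0,0,0.628]],
    [-1,[15,19.1,-6],[0,0,0.628]],
    [-1,[15.4,19.3,-5.7],[0,0,0.628]],
    [-1,[15.8,19.5,-5.7],[0,0,0.628]],
    [-1,[16,19.6,-5.7],[0,0,0.628]],
    [-1,[16,19.6,-5.7],[0,0,0.628]],
    [-1,[16,19.6,-5.7],[0,0,0.628]],
  ],
)

```text
time_s: 14.95
ee_pos: [0.496, 0.2008, 0.0713]
tcp_rot: [0.0, 0.616, 0.788, 0.0]
force: [0.6, -0.2, -5.7]
width: 0.648
```

```bash
python3 look.py w4; python3 -c "
import cv2
i=cv2.imread('pics/w4.png')[90:290,150:370];cv2.imwrite('pics/w4c.png',cv2.resize(i,None,fx=3,fy=3,interpolation=cv2.INTER_CUBIC))"
```

```text
t 14.95 ee [0.496  0.2008 0.0713] q [0.    0.616 0.788 0.   ] w 0.6479762568567301 J [-0.54  0.48  0.14  1.97 -0.1   0.7  -0.11] F [ 0.6 -0.2 -5.7]
```

View pics/w4c.png

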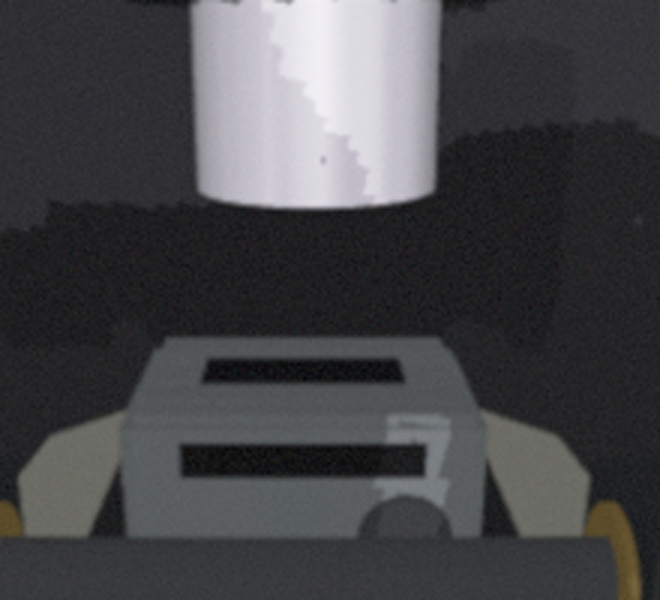

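The slot side faces the lens: lens rim at (317,208), head top edge at (305,418).

Run:
```python
from h import *
t=np.load("w4.npz");a=(t["K"],t["D"],t["cam_to_world"])
P=atz(np.array([(317,208),(305,418),(123,422),(487,420)])/3+[150,90],*a,.1)
u=np.array([np.cos(np.radians(103.8)),np.sin(np.radians(103.8))]);s=np.array([-u[1],u[0]])
print(np.round(P[:,:2]@np.c_[u,s],4))
```

```text
[[ 0.1334 -0.5319]
 [ 0.0995 -0.5302]
 [ 0.0986 -0.5011]
 [ 0.0991 -0.5594]]
```

>>> servo_tool(
  motion=[
    [-1,[0.2,0,0],[0,0,0]],
    [-1,[0.3,0,0],[0,0,0]],
    [-1,[0.3,0,0],[0,0,0]],
    [-1,[0.3,0,0],[0,0,0]],
    [-1,[0.3,0,0],[0,0,0]],
    [-1,[0.3,0,0],[0,0,0]],
    [-1,[0.3,0,0],[0,0,0]],
    [-1,[0.3,0,0],[0,0,0]],
    [-1,[0.3,0,0],[0,0,0]],
    [-1,[0.3,0,0],[0,0,0]],
    [-1,[0.3,0,0],[0,0,0]],
    [-1,[0.3,0,0],[0,0,0]],
    [-1,[0.3,0,0],[0,0,0]],
    [-1,[0.3,0,0],[0,0,0]],
  ],
)

```text
time_s: 16.4
ee_pos: [0.4948, 0.2038, 0.0707]
tcp_rot: [-0.0, 0.616, 0.788, -0.0]
force: [0.3, -0.3, -5.2]
width: 0.656
```

>>> servo_tool(
  motion=[
    [-1,[-1.5,0,0],[0,0,0]],
    [-1,[-4,-0.5,0],[0,0,-0.05]],
    [-1,[-7,-1.6,0],[0,0,-0.17]],
    [-1,[-10.5,-2.7,0],[0,0,-0.3]],
    [-1,[-14,-3.8,0],[0,0,-0.44]],
    [-1,[-17.5,-4.9,0],[0,0,-0.58]],
    [-1,[-20.5,-5.8,0.5],[0,0,-0.72]],
    [-1,[-23,-6.6,1],[0,0,-0.86]],
    [-1,[-24.9,-6.7,2],[0,0,-1]],
    [-1,[-24.9,-6.7,3],[0,0,-1.12]],
    [-1,[-24.9,-6.7,4],[0,0,-1.155]],
    [-1,[-24.9,-6.7,4.8],[0,0,-1.155]],
    [-1,[-24.9,-6.7,5.2],[0,0,-1.155]],
    [-1,[-24.9,-6.7,5.4],[0,0,-1.155]],
    [-1,[-24.9,-6.7,5.6],[0,0,-1.155]],
    [-1,[-24.9,-6.7,5.7],[0,0,-1.155]],
    [-1,[-24.9,-6.7,5.75],[0,0,-1.155]],
    [-1,[-24.9,-6.7,5.75],[0,0,-1.155]],
  ],
)

```text
time_s: 18.2
ee_pos: [0.4899, -0.0535, 0.0142]
tcp_rot: [0.0, 0.086, 0.996, 0.0]
force: [-3.7, 1.4, 4.6]
width: 0.651
```

>>> servo_tool(
  motion=[
    [0.4,[0,0,0],[0,0,0]],
    [1,[0,0,0],[0,0,0]],
    [1,[0,0,0],[0,0,0]],
    [1,[0,0,0],[0,0,0]],
    [1,[0,0,-1],[0,0,0]],
    [1,[0,0,-4],[0,0,0]],
    [1,[0,0,-7],[0,0,0.1]],
    [1,[0,0,-8],[0,0,0.24]],
    [1,[0,0,-8],[0,0,0.38]],
    [1,[0,0,-8],[0,0,0.52]],
    [1,[0,0,-8],[0,0,0.66]],
    [1,[0,0,-8],[0,0,0.8]],
    [1,[0,0,-8],[0,0,0.94]],
    [1,[0,0,-8],[0,0,1.08]],
    [1,[0,0,-8],[0,0,1.22]],
    [1,[0,0,-8],[0,0,1.36]],
    [1,[0,0,-8],[0,0,1.5]],
    [1,[0,0,-8],[0,0,1.6]],
  ],
)

```text
time_s: 20.0
ee_pos: [0.4899, -0.0538, 0.0939]
tcp_rot: [0.0, 0.776, 0.63, 0.0]
force: [-1.0, -0.1, -0.4]
width: 0.999
```

>>> servo_tool(
  motion=[
    [1,[0,0,0],[0,0,0.14]],
    [1,[0,0,0],[0,0,0.28]],
    [1,[0,0,0],[0,0,0.42]],
    [1,[0,0,0],[0,0,0.56]],
    [1,[0,0,0],[0,0,0.7]],
    [1,[0,0,0],[0,0,0.84]],
    [1,[0,0,0],[0,0,0.98]],
    [1,[0,0,0],[0,0,1.12]],
    [1,[0,0,0],[0,0,1.26]],
    [1,[0,0,0],[0,0,1.4]],
    [1,[0,0,0],[0,0,1.54]],
    [1,[0,0,0],[0,0,1.54]],
    [1,[0,0,0],[0,0,1.54]],
  ],
)

```text
time_s: 21.3
ee_pos: [0.4898, -0.0536, 0.0935]
tcp_rot: [-0.0, 0.997, -0.083, 0.0]
force: [0.0, 0.4, 0.5]
width: 0.998
```

```bash
python3 look.py w5; python3 -c "
import cv2
i=cv2.imread('pics/w5.png')[90:340,120:400];cv2.imwrite('pics/w5c.png',cv2.resize(i,None,fx=2.4,fy=2.4,interpolation=cv2.INTER_CUBIC))"
```

```text
t 21.3 ee [ 0.4898 -0.0536  0.0935] q [-0.     0.997 -0.083  0.   ] w 0.9984274995113144 J [-0.46  0.44  0.62  2.08 -0.38  0.74 -1.33] F [0.  0.4 0.5]
```

View pics/w5c.png

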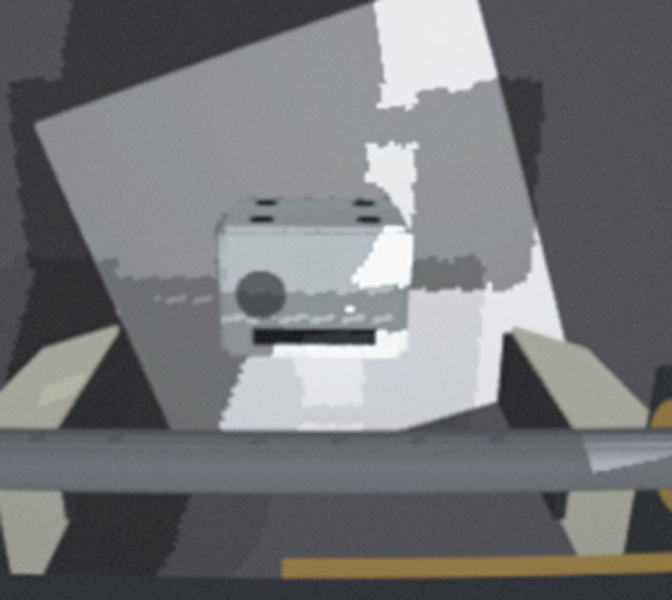

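>>> servo_tool(
  motion=[
    [1,[0,-0.1,3],[0,0,0]],
    [1,[0,-0.1,6],[0,0,0]],
    [1,[0,-0.1,7.5],[0,0,0]],
    [1,[0,-0.1,7.95],[0,0,0]],
    [1,[0,-0.1,7.95],[0,0,0]],
    [-1,[0,-0.1,7.95],[0,0,0]],
    [-1,[0,-0.1,7.95],[0,0,0]],
    [-1,[0,-0.1,7.95],[0,0,0]],
    [-1,[0,-0.1,7.95],[0,0,0]],
    [-1,[0,-0.1,7.95],[0,0,0]],
    [-1,[0,-0.1,7.95],[0,0,0]],
    [-1,[0,-0.1,7.95],[0,0,0]],
  ],
)

```text
time_s: 22.55
ee_pos: [0.4902, -0.0531, 0.0141]
tcp_rot: [-0.0, 0.996, -0.085, 0.0]
force: [-0.8, 0.3, 5.5]
width: 0.65
```

>>> servo_tool(
  motion=[
    [-1,[0,0,-1],[0,0,0]],
    [-1,[0,0,-3],[0,0,-0.05]],
    [-1,[0,0,-6],[0,0,-0.17]],
    [-1,[0,-1,-8],[0,0,-0.31]],
    [-1,[-0.5,-3,-9],[0,0,-0.45]],
    [-1,[-0.8,-5,-9],[0,0,-0.59]],
    [-1,[-1,-7,-9],[0,0,-0.73]],
    [-1,[-1.2,-9,-9],[0,0,-0.87]],
    [-1,[-1.5,-11,-9],[0,0,-1.01]],
    [-1,[-1.7,-13,-9],[0,0,-1.15]],
    [-1,[-2,-15,-9],[0,0,-1.29]],
    [-1,[-2.2,-17,-9],[0,0,-1.43]],
    [-1,[-2.4,-18.5,-8.5],[0,0,-1.57]],
    [-1,[-2.6,-20,-8],[0,0,-1.71]],
    [-1,[-2.7,-21.3,-7.5],[0,0,-1.85]],
    [-1,[-2.8,-22.3,-6.8],[0,0,-1.977]],
    [-1,[-2.9,-23.1,-6.2],[0,0,-1.977]],
    [-1,[-3,-23.6,-5.8],[0,0,-1.977]],
    [-1,[-3,-23.6,-5.7],[0,0,-1.977]],
    [-1,[-3,-23.6,-5.7],[0,0,-1.977]],
  ],
)

```text
time_s: 24.55
ee_pos: [0.5002, 0.184, 0.0705]
tcp_rot: [0.0, 0.62, 0.785, -0.001]
force: [-0.5, 0.1, -4.1]
width: 0.651
```

```bash
python3 look.py w6; python3 -c "
import cv2
i=cv2.imread('pics/w6.png')[90:290,150:370];cv2.imwrite('pics/w6c.png',cv2.resize(i,None,fx=3,fy=3,interpolation=cv2.INTER_CUBIC))"
```

```text
t 24.55 ee [0.5002 0.184  0.0705] q [ 0.     0.62   0.785 -0.001] w 0.6513535442300543 J [-0.49  0.48  0.1   1.97 -0.07  0.69 -0.11] F [-0.5  0.1 -4.1]
```

View pics/w6c.png

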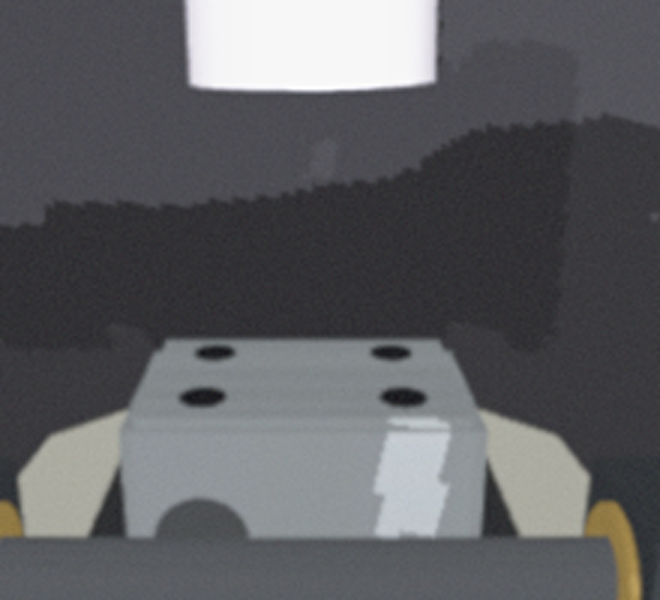

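The four bores face the lens, aligned, about 2 cm short. I'll move forward 2 cm and hold, then work out the deck move.

>>> servo_tool(
  motion=[
    [-1,[0.6,0,0],[0,0,0]],
    [-1,[1.2,0,0],[0,0,0]],
    [-1,[1.7,0,0],[0,0,0]],
    [-1,[2,0,0],[0,0,0]],
    [-1,[2,0,0],[0,0,0]],
    [-1,[2,0,0],[0,0,0]],
    [-1,[2,0,0],[0,0,0]],
    [-1,[2,0,0],[0,0,0]],
    [-1,[2,0,0],[0,0,0]],
    [-1,[2,0,0],[0,0,0]],
    [-1,[2,0,0],[0,0,0]],
    [-1,[2,0,0],[0,0,0]],
    [-1,[2,0,0],[0,0,0]],
    [-1,[2,0,0],[0,0,0]],
    [-1,[2,0,0],[0,0,0]],
    [-1,[2,0,0],[0,0,0]],
  ],
)

```text
time_s: 26.2
ee_pos: [0.4958, 0.2041, 0.0707]
tcp_rot: [-0.0, 0.619, 0.785, 0.0]
force: [-0.4, -0.5, -5.8]
width: 0.649
```

```bash
python3 look.py w7
python3 - <<'E'
from h import *
from rig import robot
t=np.load("w7.npz")
s=robot.get_state()
c=np.array([.530,-.307,.060])
M=downR(-75.8,.35,14.2);print(np.round(M,3))
go(s,[.52,-.31,.22],downR(-75.8))   # waypoint A: upright above deck
n=np.array([-np.sin(.35)*np.cos(np.radians(14.2)),-np.sin(.35)*np.sin(np.radians(14.2)),np.cos(.35)]);print(n,-M[:,2])
E
```

```text
t 26.2 ee [0.4958 0.2041 0.0707] q [-0.     0.619  0.785  0.   ] w 0.6491958507380262 J [-0.52  0.48  0.1   1.97 -0.07  0.7  -0.14] F [-0.4 -0.5 -5.8]
[[ 0.911  0.245  0.332]
 [ 0.23  -0.969  0.084]
 [ 0.343  0.    -0.939]]
shift cm [-50.56  -9.62 -14.93] turn [-0.    -0.     1.558] rows>= 10.718429816597185 10.39183385374259
[-0.33242068 -0.08411536  0.93937271] [-0.33242068 -0.08411536  0.93937271]
```

>>> servo_tool(
  motion=[
    [-1,[-1,0,0],[0,0,0]],
    [-1,[-3,-0.5,-1],[0,0,0.05]],
    [-1,[-6,-1.2,-3],[0,0,0.12]],
    [-1,[-9.5,-2,-6],[0,0,0.23]],
    [-1,[-13,-2.5,-9],[0,0,0.35]],
    [-1,[-16.5,-3.2,-12],[0,0,0.47]],
    [-1,[-20,-4,-14],[0,0,0.59]],
    [-1,[-23.5,-4.7,-16],[0,0,0.71]],
    [-1,[-27,-5.4,-16],[0,0,0.83]],
    [-1,[-30.5,-6,-16],[0,0,0.95]],
    [-1,[-34,-6.7,-16],[0,0,1.07]],
    [-1,[-37.5,-7.3,-16],[0,0,1.19]],
    [-1,[-41,-8,-16],[0,0,1.31]],
    [-1,[-44.5,-8.6,-16],[0,0,1.43]],
    [-1,[-47.5,-9.2,-16],[0,0,1.52]],
    [-1,[-49.5,-9.5,-16],[0,0,1.558]],
    [-1,[-50.5,-9.6,-16],[0,0,1.558]],
    [-1,[-50.5,-9.6,-16],[0,0,1.558]],
    [-1,[-50.5,-9.6,-16],[0,0,1.558]],
  ],
)

```text
time_s: 28.15
ee_pos: [0.5196, -0.3084, 0.2306]
tcp_rot: [-0.001, 0.992, 0.124, -0.0]
force: [-0.1, 0.2, -5.6]
width: 0.651
```

```bash
python3 look.py w8
```

```text
t 28.15 ee [ 0.5196 -0.3084  0.2306] q [-0.001  0.992  0.124 -0.   ] w 0.650555930631711 J [ 0.04  0.43  0.61  1.69 -0.27  1.1  -0.6 ] F [-0.1  0.2 -5.6]
```

View pics/w8.png

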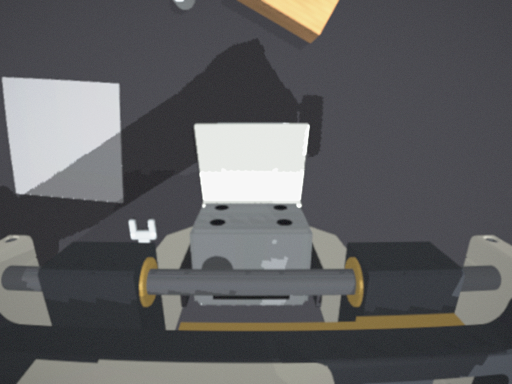

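The deck's high edge runs from (195,124) to (308,124), and the head lies in front of its lower half.

Run:
```python
from h import *
from rig import robot
t=np.load("w8.npz");a=(t["K"],t["D"],t["cam_to_world"])
P=atz([(195,124),(308,124)],*a,.0771)
e=P[1]-P[0];th=np.degrees(np.arctan2(e[1],e[0]));print(P,np.linalg.norm(e),th)
up=th+90;h=np.array([np.cos(np.radians(up)),np.sin(np.radians(up)),0])
c=P.mean(0)-.05*np.cos(.35)*h;c[2]=.06;print("deck c",c)
t8=np.load("top0.npz");A=(t8["K"],t8["D"],t8["cam_to_world"])
c0=np.array([.530,-.307,.06]);cc=(c+c0)/2;th=(th-75.8)/2;up=th+90;h=np.array([np.cos(np.radians(up)),np.sin(np.radians(up)),0])
M=downR(th,.35,up);n=-M[:,2];X=M[:,0]
if X@h<0: X=-X
s=robot.get_state()
for k in(.07,.02,.011): 
    p=cc-.015*X+n*k;print(k,p);go(s,p,M)
```

```text
[[ 0.56153893 -0.23672838  0.0771    ]
 [ 0.59050782 -0.35058569  0.0771    ]] 0.11748481873020086 -75.7250306611449
deck c [ 0.53050497 -0.30523836  0.06      ]
0.07 [ 0.4933291  -0.31548794  0.12061262]
shift cm [-2.77  0.11 10.99] turn [-0.002  0.35   0.   ] rows>= 2.267898611317876 2.3330103359857595
0.02 [ 0.50994738 -0.3112713   0.07364399]
shift cm [-1.06  0.12 15.69] turn [-0.002  0.35   0.   ] rows>= 3.1456051905529208 2.3330103359857595
0.011 [ 0.51293867 -0.3105123   0.06518963]
shift cm [-0.75  0.12 16.54] turn [-0.002  0.35   0.   ] rows>= 3.3109660580387024 2.3330103359857595
```

>>> servo_tool(
  motion=[
    [-1,[-0.5,0,1],[0,0.05,0]],
    [-1,[-1,0,3],[0,0.12,0]],
    [-1,[-1.7,0.1,5],[0,0.2,0]],
    [-1,[-2.3,0.1,7.5],[0,0.28,0]],
    [-1,[-2.7,0.1,9.5],[0,0.35,0]],
    [-1,[-2.77,0.1,11],[0,0.35,0]],
    [-1,[-2.2,0.1,12.5],[0,0.35,0]],
    [-1,[-1.7,0.1,14],[0,0.35,0]],
    [-1,[-1.25,0.1,15.2],[0,0.35,0]],
    [-1,[-1.06,0.1,15.7],[0,0.35,0]],
    [-1,[-0.95,0.1,16],[0,0.35,0]],
    [-1,[-0.87,0.1,16.2],[0,0.35,0]],
    [-1,[-0.87,0.1,16.2],[0,0.35,0]],
    [-1,[-0.87,0.1,16.2],[0,0.35,0]],
  ],
)

```text
time_s: 29.6
ee_pos: [0.512, -0.3128, 0.0692]
tcp_rot: [-0.021, 0.977, 0.122, 0.173]
force: [-0.1, -0.4, -5.3]
width: 0.651
```

>>> servo_tool(
  motion=[
    [-1,[0,0,0.1],[0,0,0]],
    [-1,[0,0,0.2],[0,0,0]],
    [-1,[0,0,0.25],[0,0,0]],
    [-1,[0,0,0.25],[0,0,0]],
  ],
)

```text
time_s: 30.0
ee_pos: [0.5127, -0.3122, 0.0663]
tcp_rot: [-0.022, 0.977, 0.122, 0.173]
force: [0.0, 0.9, -4.5]
width: 0.654
```

>>> servo_tool(
  motion=[
    [-1,[0,0,0.05],[0,0,0]],
    [-1,[0,0,0.1],[0,0,0]],
    [-1,[0,0,0.1],[0,0,0]],
  ],
)

```text
time_s: 30.3
ee_pos: [0.513, -0.3122, 0.0656]
tcp_rot: [-0.022, 0.977, 0.122, 0.173]
force: [-0.8, -0.4, -2.1]
width: 0.657
```

Contact is starting (force -5.4 → -2.1 N). I'll go a little further.

>>> servo_tool(
  motion=[
    [-1,[0,0,0.05],[0,0,0]],
    [-1,[0,0,0.1],[0,0,0]],
    [-1,[0,0,0.1],[0,0,0]],
  ],
)

```text
time_s: 30.6
ee_pos: [0.513, -0.3122, 0.0655]
tcp_rot: [-0.022, 0.977, 0.122, 0.173]
force: [-8.2, 2.3, 8.3]
width: 0.651
```

>>> servo_tool(
  motion=[
    [0.33,[0,0,0.05],[0,0,0]],
    [0.36,[0,0,0.05],[0,0,0]],
    [0.4,[0,0,0.05],[0,0,0]],
    [0.45,[0,0,0],[0,0,0]],
    [0.55,[0,0,0],[0,0,0]],
    [0.8,[0,0,0],[0,0,0]],
    [0.8,[0,0,0],[0,0,0]],
    [0.8,[0,0,-0.5],[0,0,0]],
    [0.8,[0,0,-2],[0,0,0]],
    [0.8,[0,0,-4],[0,0,0]],
    [0.8,[0,0,-7],[0,0,0]],
    [0.8,[0,0,-10],[0,0,0]],
    [0.8,[0,0,-13],[0,0,0]],
    [0.8,[0,0,-15],[0,0,0]],
    [0.8,[0,0,-15],[0,0,0]],
  ],
)

```text
time_s: 32.1
ee_pos: [0.4636, -0.3272, 0.2097]
tcp_rot: [-0.019, 0.977, 0.121, 0.175]
force: [1.1, -1.2, 0.8]
width: 0.902
```

```bash
python3 look.py w9
python3 - <<'E'
from rig import imaging; import cv2,numpy as np
p=imaging.snapshot("scene"); i=cv2.cvtColor(p["color"],cv2.COLOR_RGB2BGR)[130:300,70:250]
w=cv2.imread("pics/w9.png")
cv2.imwrite("pics/c9.png",np.hstack([w[60:384,110:410],cv2.resize(i,(343,324),interpolation=cv2.INTER_CUBIC)]))
E
```

```text
t 32.1 ee [ 0.4636 -0.3272  0.2097] q [-0.019  0.977  0.121  0.175] w 0.9015645096014802 J [ 0.33  0.26  0.49  2.   -0.6   0.81 -0.13] F [ 1.1 -1.2  0.8]
```

View pics/c9.png

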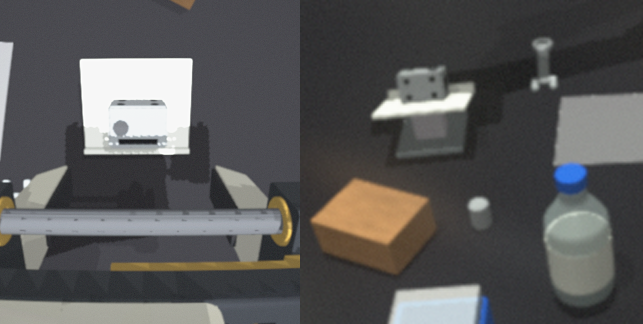

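Run:
```python
from h import *
t=np.load("w9.npz");a=(t["K"],t["D"],t["cam_to_world"])
c=np.array([.530,-.306,.06]);u=np.radians(14.25)
n=np.array([-np.sin(.35)*np.cos(u),-np.sin(.35)*np.sin(u),np.cos(.35)]);Y=np.array([-np.sin(u),np.cos(u),0]);X=np.cross(Y,n)
def dk(px,h):
    o,d=ray(px,*a); k=(h-(o-c)@n)/(d@n); P=o+d*k[:,None]-c; return np.c_[P@X,P@Y]
print("deck corners",np.round(dk(np.array([(80,59),(192,59)])+[110,60],0.),3).tolist())
# pose by projecting predictions
g=t["color"]; 
for xc in(-.015,-.023,-.028):
    Q=[c+X*(xc+sx*.022)+Y*sy*.03+n*.04 for sx in(1,-1) for sy in(1,-1)]
    print(xc,np.round(proj(Q,*a)-[110,60],1).tolist())
i=cv2.cvtColor(g,cv2.COLOR_RGB2BGR)[105:225,180:310];cv2.imwrite("pics/w9c.png",cv2.resize(i,None,fx=5,fy=5,interpolation=cv2.INTER_CUBIC))
```

```text
deck corners [[0.05, 0.061], [0.049, -0.059]]
-0.015 [[106.0, 105.5], [167.3, 105.3], [107.5, 147.8], [166.3, 147.6]]
-0.023 [[106.3, 113.4], [167.1, 113.3], [107.8, 155.1], [166.1, 154.9]]
-0.028 [[106.5, 118.4], [167.0, 118.2], [108.0, 159.6], [165.9, 159.4]]
```

View pics/w9c.png

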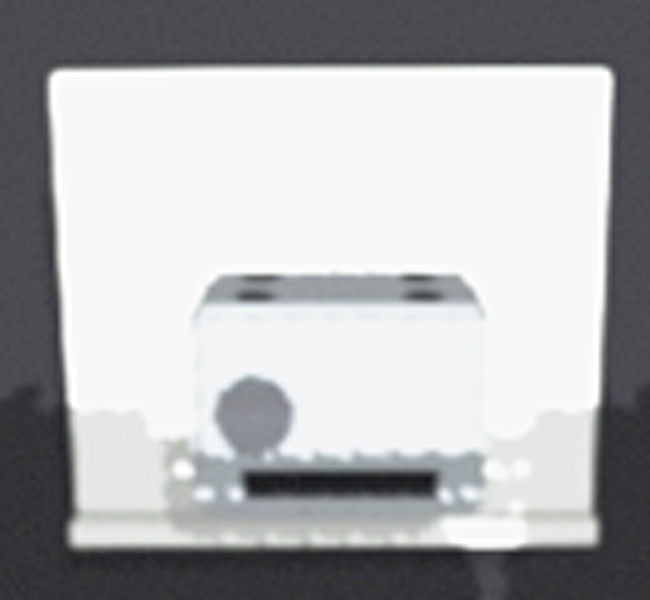

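The head's top edge is at row 308, which puts its middle about 16 mm below the deck's middle. It is square to the lip, flat, released and has not slid, so I'm handing in.

```bash
python3 -c "
from rig import robot;print(robot.finish_job())"
```

```text
the job is handed in; nothing more can be done
None
```

The job is handed in, with all three sides shown and the head resting on the deck. The arm finished by about 32 s of the 72 s limit. The system gives no verdict, so these results are from my own checks.

| Step | What I did | Last check |
|---|---|---|
| One-bore end | Gripped across the long sides, held over 1 s | About 31 mm from the glass after a 4 mm nudge, square, within 1 mm of the lens axis |
| Back on the mat | Set down and released | Picture showed it upright and free before I took it by its ends |
| Slot side | Held over 1 s | About 31 mm from the glass, 2 mm off the axis |
| Four-bore side | Held over 1 s | Picture taken 2 cm short showed it aligned; final distance (about 31 mm) is from the arm's position, not a new measurement |
| Deck | Lowered with the tool tilted 0.35 rad until the force showed contact, then let go | Middle about 16 mm below the deck's middle and roughly centred along it, flat, long sides along the lip, not sliding, arm clear |

- **Extra set-down:** the last joint could not turn the head half way round, so I set it on the mat once more between the slot and four-bore sides and took it the other way round.
- **Checks that disagreed:** the glass position differed by about 4 mm between the top and wrist cameras, and I used a value in between. One wrist-camera reading of the head's width came out at 39 mm instead of 44, so I did not use it for that grasp.
- **Bystanders:** I saw no sign of any bystander moving, but I did not measure their positions again at the end.

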